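# Load the sample carousel in order and hold its index plunger out

### The job

Load the sample carousel in order: set the short vial upright in pocket 1 (marked with one dot) and let go of it, then set the tall vial upright in pocket 2 (two dots) and let go; lower them in, as glass must not be dropped. Then take the carousel's spring-loaded index plunger by its knob, pull it straight up as far as it goes so that its pin stands clear of the seat hole, and finish while still holding it up there. Leave the other things on the bench where they are.

Things in the scene. Friction and masses are not known exactly. Their poses are not given: they have to be found in the camera images.
- carousel: Fixed sample carousel that does not turn: aluminium deck disc 216 mm across, top 45 mm above the bench, five grey cup pockets on a 70 mm radius. Origin: underside centre, on the bench; z up, x points to the index plunger, 92 mm out. Clockwise from it, seen from above, in 60 degree steps: pockets 1 to 5, with one to five black dots on the rim outside each. The hub is 32 mm across, 57 mm high.
- pocket1 (a point): Centre of the inner floor of pocket 1, 48 mm above the bench. The pocket is a cup of 29 mm inner and 36 mm outer diameter, 22 mm deep; its rim is 70 mm above the bench. The vials are 25 mm across, so there are 2 mm to spare all round. It starts empty.
- pocket2 (a point): Centre of the inner floor of pocket 2, 70 mm from pocket 1, of the same size and height. It starts empty.
- vial_short: The short vial: amber glass with a black cap, a plain cylinder 25 mm across and 60 mm tall (the cap is the top 16 mm), 25 to 50 g, standing loose on the bench. Origin: centre of its underside, z up. Seated in a pocket, it stands 38 mm above the rim.
- vial_tall: The tall vial: the same, 25 mm across but 85 mm tall, 35 to 70 g, standing loose on the bench. Origin: centre of its underside, z up. Seated in a pocket, it stands 63 mm above the rim.
- plunger (a joint): Travel of the index plunger straight up, in m: 0 with its pin in the seat hole, 0.022 pulled fully out against its stop. A spring pulls it down with about 6 N at 0 and 12 N at 0.022; let go, it snaps back.
- knob (a point): Middle of the plunger's black knob, on its upright axis, 105 mm above the bench when seated; rises with it. Ribbed cylinder 24 mm across from 16 mm below to 8 mm above this point, then a rim 28 mm across up to 16 mm above. Beneath it (seated): 4 mm gap, brass sleeve 18 mm across, 10 mm tall, flat bracket top 30 mm below this point, 36 mm wide, running radially from 78 to 131 mm out.
- pin_tip (a point): Lower end of the plunger's 8 mm steel pin, 72 mm below point knob; 12 mm deep in the seat hole when seated, 10 mm above the deck when fully out.
- jar: Loose bystander: squat clear glass jar with a white lid, 48 mm across, 70 mm tall, standing among the vials. Leave it. Origin at the centre of its underside.
- beaker: Loose bystander: open glass beaker, 68 mm across the rim, 90 mm tall. Leave it. Origin at the centre of its underside.
- flask: Loose bystander: conical glass flask, 80 mm across the foot, 120 mm tall. Leave it. Origin at the centre of its underside.
- wash_bottle: Loose bystander: white plastic bottle with a blue cap, 64 mm across, 170 mm tall. Leave it. Origin at the centre of its underside.

How it is judged:
On the way, in this order (a step that is already met when the one before it is completed fails the run):
1. the short vial stands in pocket 1, released (horizontal distance between vial_short and pocket1 below 0.006 m and z of vial_short in the frame of pocket1 between -0.004 and 0.004 m and angle between vial_short's own z axis and vertical below 0.25 rad and contact force between the fingers and vial_short below 0.1 N and linear speed of vial_short below 0.05 m/s), for 0.2 s.
2. the tall vial stands in pocket 2, released, the short one still in pocket 1 (horizontal distance between vial_short and pocket1 below 0.006 m and z of vial_short in the frame of pocket1 between -0.004 and 0.004 m and angle between each of vial_short, vial_tall's own z axis and vertical below 0.25 rad and horizontal distance between vial_tall and pocket2 below 0.006 m and z of vial_tall in the frame of pocket2 between -0.004 and 0.004 m and contact force between the fingers and vial_tall below 0.1 N and linear speed of vial_tall below 0.05 m/s), for 0.2 s.
3. the plunger is pulled fully up by the fingers (value of joint plunger above 0.019 m and contact force between the fingers and plunger above 4 N), for 0.2 s.
At the end, for the whole second after the job is handed in: Short vial in pocket 1, tall vial in pocket 2: feet within 6 mm of the pocket centre and 4 mm of its floor, tilted under 0.25 rad, at rest, not touched by the fingers. The plunger is held still by the fingers (over 4 N) at more than 19 mm of its 22 mm travel (all of step 2 and all of step 3 and contact force between the fingers and vial_short below 0.1 N and linear speed of vial_short below 0.05 m/s and velocity of joint plunger between -0.02 and 0.02 m/s); the arm keeps its last pose, push and grip.
It fails at once if the short vial is dropped (falls freely faster than 0.7 m/s, some 25 mm) (linear speed of vial_short above 0.7 m/s and contact force between the fingers and vial_short below 0.02 N).
It fails at once if the tall vial is dropped (falls freely faster than 0.7 m/s, some 25 mm) (linear speed of vial_tall above 0.7 m/s and contact force between the fingers and vial_tall below 0.02 N).
It fails at once if the jar, beaker, flask or wash bottle is pushed more than 40 mm away or knocked over (distance of any of jar, beaker, flask, wash_bottle from where it was at the start of the episode above 0.04 m or angle between any of jar, beaker, flask, wash_bottle's own z axis and vertical above 0.5 rad).
It also fails if it takes over 58 s, if anything falls off the work surface, if the arm or the gripper's body presses on something with over 40 N, if the wrist force passes 120 N, or if a joint passes its speed limit or range.

### The arm

A 7-joint arm with a two-finger parallel gripper is mounted at the origin on the work surface. World frame = base frame: x ahead of the robot, y to its left, z up, the work surface at z = 0. Lengths are in m, angles in rad, forces in N, time in s.
With the tool pointing down it reaches from about 0.425 to 0.925 m from the base axis. Payload 6.8 kg.
Tool frame: the origin (TCP) lies on the front face of the gripper's body, between the roots of the fingers; the fingertips stand 73 mm ahead of it and the grasp point (between the pads) lies 54 mm ahead of it; z points along the fingers, y is the direction in which the jaws open and shut (so a half turn about z gives the same grasp; the last joint's range is limited). The gripper opens to 85 mm and grips with 20 to 120 N. Pads are 22 mm wide; open, the fingers measure 114 mm over their backs; the gripper's body (76 mm by 85 mm) begins 54 mm behind the grasp point. The pads swing forward as they close: fully open they stand 13 mm farther back than shut.
Start: joints at [-0.108, 0.477, 0.022, 1.555, -0.011, 1.109, -0.083], TCP at [0.675, 0, 0.304] pointing down, gripper open.
Joint ranges: [-2.96, 2.96], [-0.34, 2.1], [-1.41, 1.46], [0.24, 2.44], [-1.37, 4.51], [0.17, 1.92], [-2.96, 2.96]. Speed limits (rad/s): [2.39, 2.39, 3.14, 3.14, 3.14, 3.14, 3.14].

### API

Orientations are given as a rotation vector (axis times angle).
In Python, from bench import * gives the robot as it stands.
- The arm moves only by the tool jog_arm, never from a script. Its argument "plan" is a list of rows, each a list of 2 entries, a list of its own where there are three numbers: the shift along the world's x, y, z in cm, then the turn about the world's z in rad. In form: [[[tx, ty, tz], twist], ...]. A call has 1 to 12 rows; each row shifts and turns the commanded pose from where the row before left it; what a row does not reach is not made up. A row lasts 1/10 s, in which the tool goes at most 50 mm and 8.59 degrees, less where a joint would pass 70% of its speed; a pose out of reach is approached as far as the arm can. A call is refused whole if a number of a shift passes 5 or a number of a turn 0.15, either way. A call with a gripper value outside its range is refused whole. "hand" is the finger opening in cm, from 0 to 8.54, set as the call begins (left out, the last holds). The fingers move at their own pace and stop on an object; "grip_force" is the grip in N (left out, the last holds). Time passes only in rows, so rows that do not move let the fingers close. It gives the time, the measured TCP pose, the force and the opening at its end, in the units of the state.
- get_obs(): the state, without advancing time (a new reading comes with each control period).
- grab_frame(name): name is "scene" or "side" or "wrist"; returns the picture (400x640x3 uint8, red, green, blue); there is no depth.
- get_calibration(name): a dict with "intrinsics" (3x3 intrinsics, pixels), "xyz" and "orientation" of the camera in the world. Camera axes: x right, y down, z forward; pixel columns grow to the right and rows downward; lengths in m; the calibration is good to about 2 mm. A picture is of the moment at which its call begins: read the wrist's pose just before it. get_calibration takes no time and is no camera call; for the wrist camera it gives the pose at the moment of the call.
- hand_in(): hands the job in, once; it reports no verdict.
The state is a dict: "clock": time; "joints": joint angles; "qvel": joint speeds; "tau": joint torques, N m; "tcp_pos": TCP position; "orientation": TCP orientation; "contact_force": force on the tool from outside, world axes, zero at the start; "moment": the same for the moment, N m; "grip_width": finger opening in m.
Only numpy, scipy, OpenCV 4.12 (cv2) and the standard library are available. Lean on these libraries where they do the work, as an engineer would, in place of code of your own. Each camera call takes 0.05 s, during which the arm holds its last target. There are 200 camera calls.

## Working session

There is one attempt and no reset: what is moved stays moved. The work goes in short steps, Python scripts to look and compute and a tool call to move; the robot and the scene stay as the last step left them, time stands still between calls to the robot, and variables do not carry over. Pictures are saved under pics/ and viewed, about 8 in all and at most 12, crops included, and the job is handed in when it is done.

Besides the shell and the picture viewer there is one more tool, called after ">>>" in YAML: its name, and indented under it one key for each argument. jog_arm: Moves the arm, as the interface text tells. Its arguments: {"type":"object","properties":{"plan":{"type":"array","items":{"type":"array"}},"hand":{"type":"number"},"grip_force":{"type":"number"}},"required":["plan"]}

```bash
ls; mkdir -p pics
python3 - <<'E'
from bench import *
import cv2
for n in ("scene","side","wrist"):
    f=grab_frame(n); cv2.imwrite(f"pics/{n}0.png",f[:,:,::-1]); c=get_calibration(n); print(n,c)
print(get_obs())
E
```

```text
pics
scene {'intrinsics': array([[426.28894016,   0.        , 318.12713451],
       [  0.        , 426.28894016, 196.78056205],
       [  0.        ,   0.        ,   1.        ]]), 'xyz': array([1.37771676, 0.3673414 , 0.69741492]), 'orientation': array([-1.3007101 , -2.03514596,  1.09969345])}
side {'intrinsics': array([[373.82566834,   0.        , 318.8444447 ],
       [  0.        , 373.82566834, 197.60580537],
       [  0.        ,   0.        ,   1.        ]]), 'xyz': array([0.39470614, 0.62235856, 0.79982933]), 'orientation': array([-0.34729695,  2.82438106, -1.15424652])}
wrist {'intrinsics': array([[320.38736518,   0.        , 321.57428074],
       [  0.        , 320.38736518, 199.45095629],
       [  0.        ,   0.        ,   1.        ]]), 'xyz': array([0.67554497, 0.0796212 , 0.37284729]), 'orientation': array([ 2.82829472e+00, -7.64601842e-04, -2.64559895e-03])}
{'clock': 0.15, 'joints': array([-0.1081103 ,  0.4776087 ,  0.02235351,  1.55615152, -0.01149561,
        1.10928516, -0.08309821]), 'qvel': array([-0.00060268, -0.0006396 ,  0.00274784, -0.00287513, -0.00052372,
        0.00020091,  0.00072122]), 'tau': array([ 1.55385478e-03, -5.96924365e+01,  1.60940632e+00, -2.81490952e+01,
        1.26662746e-02,  6.56643446e-03,  5.58682734e-05]), 'tcp_pos': array([6.74679721e-01, 6.30200999e-06, 3.03180901e-01]), 'orientation': array([-2.22080043e+00, -2.22085929e+00,  1.57562330e-03]), 'contact_force': array([-0.70603518, -0.221889  , -0.7753736 ]), 'moment': array([-0.04451506, -0.00255973,  0.01598503]), 'grip_width': 0.08527796223050799}
```

View pics/scene0.png

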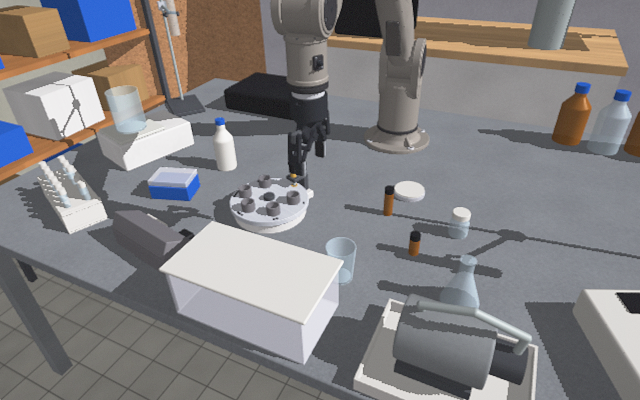

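View pics/side0.png

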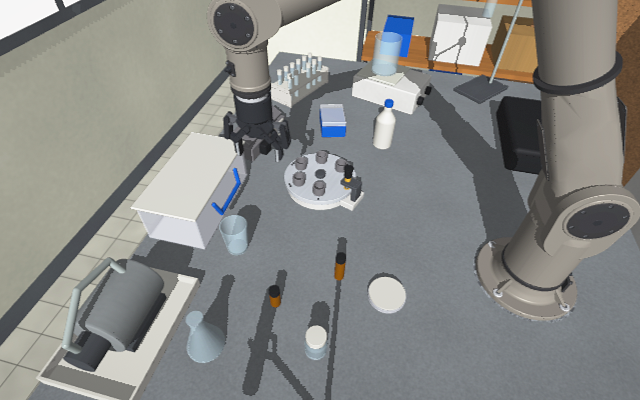

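```bash
cat > h.py <<'E'
from bench import *
import numpy as np, cv2
from scipy.spatial.transform import Rotation as R
def cal(n):
    c=get_calibration(n); return c["intrinsics"],np.array(c["xyz"]),R.from_rotvec(c["orientation"]).as_matrix()
def ray(c,p):
    K,t,M=c; d=M@np.linalg.inv(K)@np.array([p[0],p[1],1.]); return t,d/np.linalg.norm(d)
def plane(c,p,z):
    t,d=ray(c,p); return t+d*(z-t[2])/d[2]
def tri(rs):
    A=sum(np.eye(3)-np.outer(d,d) for t,d in rs); b=sum((np.eye(3)-np.outer(d,d))@t for t,d in rs)
    x=np.linalg.solve(A,b); return x,[np.linalg.norm((np.eye(3)-np.outer(d,d))@(x-t)) for t,d in rs]
def proj(c,X):
    K,t,M=c; v=K@(M.T@(np.array(X)-t)); return v[:2]/v[2]
def blobs(m,amin=15):
    n,l,s,c=cv2.connectedComponentsWithStats(m.astype(np.uint8)); return [(c[i].round(1),s[i]) for i in range(1,n) if s[i,4]>=amin]
E
python3 - <<'E'
from h import *
for n in ("scene","side"):
    f=cv2.imread(f"pics/{n}0.png").astype(int); b,g,r=f[...,0],f[...,1],f[...,2]
    m=(r>110)&(r-b>70)&(g<r*0.75)
    print(n,[x for x in blobs(m) if 150<x[0][1]])
    # capped vial: extents
cs,cd=cal("scene"),cal("side")
print("hub",tri([ray(cs,(268,195)),ray(cd,(320,173))]))
for a,b in (((388,200),(340,268)),((414,245),(274,298))): print(tri([ray(cs,a),ray(cd,b)]))
print("jar",tri([ray(cs,(460,213)),ray(cd,(316,335))]),"beaker",plane(cs,(340,276),.0),plane(cd,(234,250),0),"wash",tri([ray(cs,(219,121)),ray(cd,(389,104))]))
print("flask",tri([ray(cs,(467,261)),ray(cd,(195,318))]))
# box lid corners
print("lid",tri([ray(cs,(340,266)),ray(cd,(136,208))]),tri([ray(cs,(212,226)),ray(cd,(246,146))]))
f=cv2.imread("pics/side0.png")[130:230,260:390]; g=cv2.imread("pics/scene0.png")[155:255,215:345]
w=cv2.imread("pics/wrist0.png")
cv2.imwrite("pics/c1.png",np.hstack([cv2.resize(f,None,fx=3,fy=3,interpolation=2),cv2.resize(g,None,fx=3,fy=3,interpolation=2)]))
E
```

```text
scene [(array([ 33.3, 155.3]), array([  0, 136,  69,  45, 973], dtype=int32)), (array([390.2, 204.5]), array([387, 194,   7,  22,  84], dtype=int32)), (array([416.1, 248.1]), array([413, 241,   7,  15,  57], dtype=int32))]
side [(array([339.1, 271.2]), array([335, 263,  10,  17, 134], dtype=int32)), (array([274.4, 301.4]), array([270, 296,  10,  11,  78], dtype=int32))]
hub (array([ 0.57148652, -0.18689239,  0.05465892]), [np.float64(0.0015478209455915717), np.float64(0.0015478209455915323)])
(array([0.44912264, 0.11576427, 0.042625  ]), [np.float64(0.00025757614895297813), np.float64(0.00025757614895299705)])
(array([0.58110549, 0.22295084, 0.02573305]), [np.float64(0.0011162537487891017), np.float64(0.0011162537487891472)])
jar (array([0.46352767, 0.30230964, 0.06561231]), [np.float64(0.001813419963672914), np.float64(0.0018134199636730029)]) beaker [0.72572436 0.0934288  0.        ] [ 7.32295935e-01  1.01655323e-01 -1.11022302e-16] wash (array([ 0.41010474, -0.44930872,  0.16008589]), [np.float64(0.0005604029386251742), np.float64(0.0005604029386251346)])
flask (array([0.69334978, 0.34873998, 0.11652251]), [np.float64(0.001943099241913988), np.float64(0.0019430992419139455)])
lid (array([0.89631794, 0.17103717, 0.20026817]), [np.float64(0.00771613846047091), np.float64(0.007716138460471015)]) (array([ 0.79930628, -0.19067967,  0.1080846 ]), [np.float64(0.0003809888560897349), np.float64(0.00038098885608981126)])
```

View pics/wrist0.png

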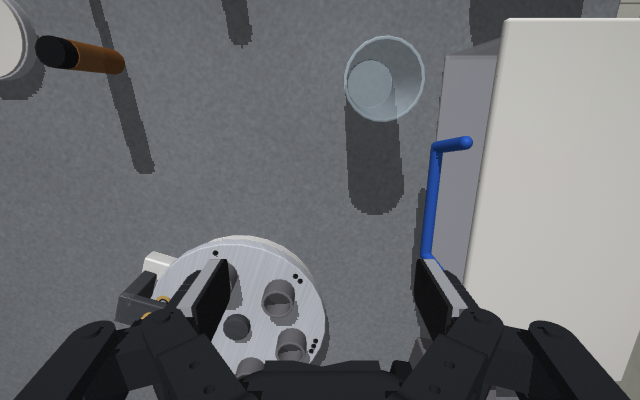

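Scene/side: tall vial at scene (388,200), short at (414,243), jar at (459,222). Wrist: one dot at (215,252), two dots at (298,279), plunger on the left (−x side), blue handle and lidded box on the right. Next I'll get a clear wrist view of the carousel.

>>> jog_arm:
  plan:
    - [[-1.8,-4.8,0],0]
    - [[-1.8,-4.8,0],0]
    - [[-1.8,-4.8,0],0]
    - [[-1.8,-4.8,0],0]
    - [[-1.8,-4.8,0],0]
    - [[-1.8,-4.8,0],0]
    - [[0,0,0],0]
    - [[0,0,0],0]

```text
clock: 0.95
tcp_pos: [0.5687, -0.2825, 0.3037]
orientation: [-2.225, -2.217, 0.001]
contact_force: [0.6, 0.4, -0.6]
grip_width: 0.0854
```

Run:
```python
from h import *
o=get_obs(); print(o["tcp_pos"],o["orientation"],o["clock"])
c=cal("wrist"); np.savez("w1.npz",*c); f=grab_frame("wrist"); cv2.imwrite("pics/w1.png",f[:,:,::-1])
print([proj(c,(.571,-.187,z)) for z in (.045,.057)])
```

```text
[ 0.56871184 -0.28254805  0.30366065] [-2.22527579e+00 -2.21710210e+00  6.55998689e-04] 0.95
[array([323.03870066,  78.21283928]), array([323.08350964,  77.53924107])]
```

View pics/w1.png

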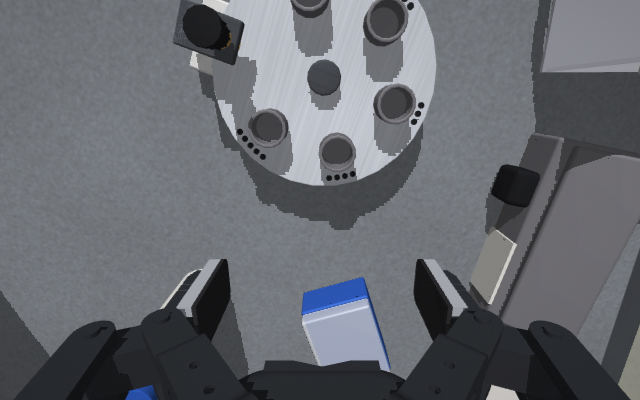

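Hub appears at (323,78), matching the prediction within a pixel. The plunger is upper left (205,28), pockets 4 and 5 at the bottom. I'll shift +y to get everything in view.

>>> jog_arm:
  plan:
    - [[0,3,0.5],0]
    - [[0,3,0.5],0]
    - [[0,0,0],0]
    - [[0,0,0],0]

```text
clock: 1.4
tcp_pos: [0.5706, -0.2182, 0.314]
orientation: [-2.216, -2.227, -0.001]
contact_force: [0.4, -1.5, 0.1]
grip_width: 0.0858
```

Run:
```python
from h import *
o=get_obs(); print(o["tcp_pos"],o["orientation"],o["clock"])
c=cal("wrist"); np.savez("w2.npz",*c); f=grab_frame("wrist")[:,:,::-1].copy(); cv2.imwrite("pics/w2.png",f)
print(proj(c,(.571,-.187,.057)))
cv2.imwrite("pics/w2c.png",cv2.resize(f[0:260,160:480],None,fx=2.3,fy=2.3,interpolation=2))
```

```text
[ 0.57059872 -0.21820723  0.31397145] [-2.21591555e+00 -2.22669673e+00 -1.13631188e-03] 1.4
[321.38566046 145.89867934]
```

View pics/w2c.png

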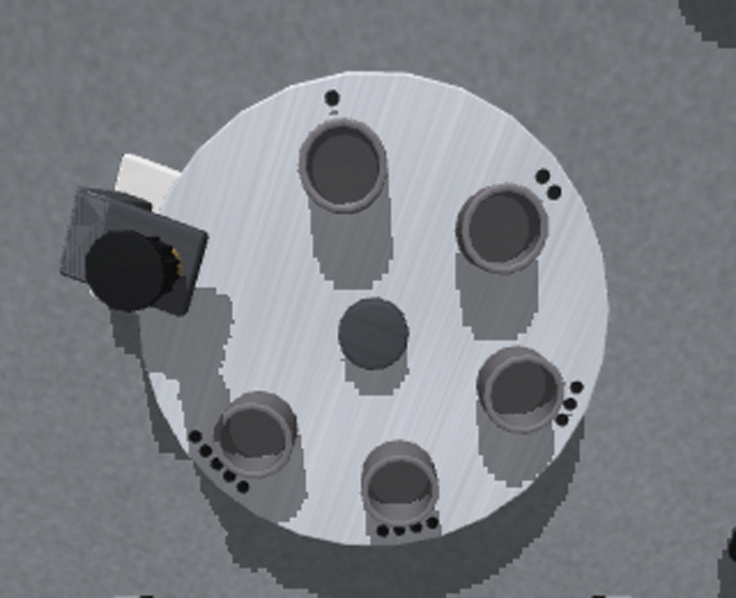

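Run:
```python
from h import *
from scipy.optimize import least_squares
z=np.load("w2.npz"); c=tuple(z[k] for k in z.files)
P=lambda u,v,zz: plane(c,(u/2.3+160,v/2.3),zz)[:2]
# deck outline: bright mask edge -> points at z=.045 -> circle fit
f=cv2.imread("pics/w2.png"); g=cv2.cvtColor(f,6)
pts=[(374,70),(260,108),(182,178),(608,308),(560,163),(585,415),(470,528),(374,545),(300,532),(200,470),(140,312)]
Q=np.array([P(u,v,.045) for u,v in pts])
r=least_squares(lambda p:np.hypot(*(Q-p[:2]).T)-p[2],[.57,-.187,.108],loss="soft_l1",f_scale=.001); print("deck",r.x,(r.fun*1e3).round(1))
print("hub",P(374,333,.057))
rims=np.array([P(343,164,.07),P(503,227,.07),P(522,394,.07),P(400,488,.07),P(256,435,.07)])
dots=np.array([P(332,98,.045),P(548.5,184,.045),P(570,404,.045),P(407,527,.045),P(217,463,.045)])
knob=P(129,271,.121); print("rims",rims,"knob",knob)
def res(p):
    a=p[2]-np.radians(60*np.arange(1,6)); d=np.c_[np.cos(a),np.sin(a)]
    k=p[:2]+.092*np.array([np.cos(p[2]),np.sin(p[2])])
    w=dots-p[:2]; cr=w[:,0]*d[:,1]-w[:,1]*d[:,0]
    return np.r_[(p[:2]+.07*d-rims).ravel(),k-knob,cr]
r=least_squares(res,[.571,-.187,3.0]); print(r.x,np.degrees(r.x[2]),(r.fun*1e3).round(1))
p=r.x
for i,rad in ((0,.092),(1,.07),(2,.07)):
    a=p[2]-np.radians(60*i); print(i,p[:2]+rad*np.array([np.cos(a),np.sin(a)]))
```

```text
deck [ 0.57280881 -0.18747255  0.10676143] [ 1.2 -1.3 -0.4 -0.7  0.3  0.1  1.1 -0.6 -0.9  1.   0.4]
hub [ 0.57223788 -0.1858647 ]
rims [[ 0.55956929 -0.1173435 ]
 [ 0.6243654  -0.140894  ]
 [ 0.63671269 -0.21015871]
 [ 0.58432498 -0.25390941]
 [ 0.52016267 -0.22918286]] knob [ 0.48706904 -0.15557839]
[ 0.57206598 -0.18606845  2.7946259 ] 160.1202691535543 [ 0.2  0.2  1.2 -0.1  1.2  0.3  0.  -1.1 -1.6 -2.  -1.5  0.8 -0.6  0.4
  0.9  0.3 -0.7]
0 [ 0.4855484  -0.15478413]
1 [ 0.55976593 -0.11715757]
2 [ 0.62559452 -0.14096085]
```

Fit residuals are ≤2 mm and P1/P2/knob are consistent with the given sizes (radius 70/92 mm). Now to the short vial.

>>> jog_arm:
  plan:
    - [[0.1,4.8,-0.5],0]
    - [[0.1,4.8,-0.5],0]
    - [[0.1,4.8,-0.5],0]
    - [[0.1,4.8,-0.5],0]
    - [[0.1,4.8,-0.5],0]
    - [[0.1,4.8,-0.5],0]
    - [[0.1,4.8,-0.5],0]
    - [[0.1,0.4,-0.5],0]
    - [[0,0,0],0]
    - [[0,0,0],0]

```text
clock: 2.45
tcp_pos: [0.578, 0.1171, 0.2736]
orientation: [2.224, 2.218, -0.002]
contact_force: [-0.3, -0.8, -0.3]
grip_width: 0.0855
```

Run:
```python
from h import *
o=get_obs(); print(o["tcp_pos"],o["orientation"],o["clock"])
c=cal("wrist"); np.savez("w3.npz",*c); f=grab_frame("wrist")[:,:,::-1].copy(); cv2.imwrite("pics/w3.png",f)
print(proj(c,(.581,.223,.06)),proj(c,(.449,.116,.085)))
```

```text
[0.57800937 0.11705971 0.27364228] [ 2.22356666e+00  2.21838691e+00 -2.00464926e-03] 2.45
[324.2050639   61.36578563] [168.29492602 196.21321414]
```

View pics/w3.png

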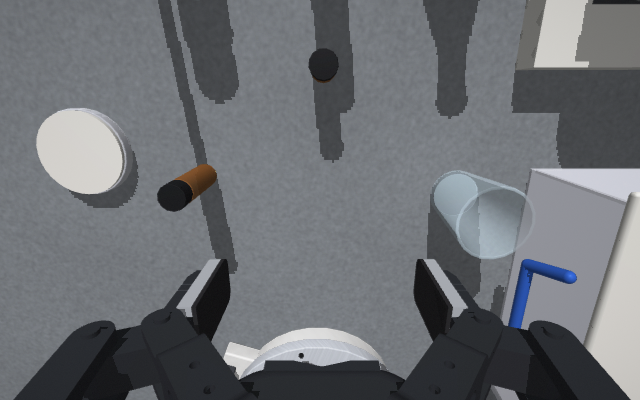

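Short vial cap at (323,64), tall cap at (174,195); both near their predictions.

Run:
```python
from h import *
z=np.load("w3.npz"); c=tuple(z[k] for k in z.files)
f=cv2.imread("pics/w3.png").astype(int); g=f.max(2)
m=(g<48)
for x,s in blobs(m,100):
    if s[4]<2500: print(x,s,plane(c,x,.06),plane(c,x,.085))
print(plane(c,(323.5,64),.06),plane(c,(174.5,195),.085),proj(c,(.4635,.302,.07)))
```

```text
[615.9   1.5] [593   0  47   4 185] [0.80665074 0.26498752 0.06      ] [0.78655637 0.25896656 0.085     ]
[323.3  64.5] [309  49  30  33 756] [0.5802587  0.22063911 0.06      ] [0.58014787 0.21853277 0.085     ]
[174.7 195.1] [158 180  35  31 821] [0.44250986 0.10924251 0.06      ] [0.45455807 0.1169691  0.085     ]
[ 92.6 333.8] [ 80 326  28  14 132] [ 0.33134506 -0.04687782  0.06      ] [ 0.35320575 -0.02537053  0.085     ]
[551.9 334.5] [540 326  26  14 114] [ 0.82598617 -0.04899056  0.06      ] [ 0.80418506 -0.02729679  0.085     ]
[208.6 389.2] [202 384  14  12 100] [ 0.44762741 -0.12487641  0.06      ] [ 0.4592239  -0.09648422  0.085     ]
[434.5 388.8] [428 384  13  11 104] [ 0.70769749 -0.12484735  0.06      ] [ 0.69633769 -0.09645772  0.085     ]
[0.58042269 0.22101648 0.06      ] [0.45440201 0.11705793 0.085     ] [158.73153779 -60.13126505]
```

>>> jog_arm:
  plan:
    - [[0.2,4,0],0]
    - [[0,4,-1],0]
    - [[0,2.4,-3],0]
    - [[0,0,-4],0]
    - [[0,0,-4],0]
    - [[0,0,0],0]
    - [[0,0,0],0]
    - [[0,0,0],0]

```text
clock: 3.3
tcp_pos: [0.5815, 0.2226, 0.1565]
orientation: [2.222, 2.218, 0.006]
contact_force: [-0.6, 0.3, 0.2]
grip_width: 0.0854
```

```bash
cat > look.py <<'E'
import sys
from h import *
o=get_obs(); print(o["tcp_pos"],o["contact_force"],o["grip_width"],o["clock"])
c=cal("wrist"); n=sys.argv[1]; np.savez(n+".npz",*c); f=grab_frame("wrist")[:,:,::-1].copy(); cv2.imwrite(f"pics/{n}.png",f)
E
python3 look.py w4
```

```text
[0.58148216 0.22263457 0.15651976] [-0.5738302   0.32107398  0.20703531] 0.08543261716752872 3.3
```

View pics/w4.png

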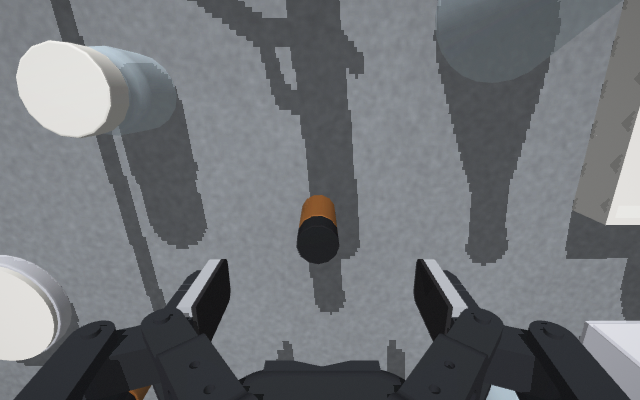

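Vial cap top centred at about (318,241), between the jaws. I'll compute it and check the offset.

Run:
```python
from h import *
z=np.load("w4.npz"); c=tuple(z[k] for k in z.files)
print(plane(c,(318,241),.06),plane(c,(297.5,241),.06),plane(c,(339,241),.06),plane(c,(318,263),.06),plane(c,(318,219),.06),proj(c,(.5803,.2212,.06)))
```

```text
[0.58045847 0.22368085 0.06      ] [0.5687947  0.22373046 0.06      ] [0.59241242 0.22363    0.06      ] [0.58037286 0.20962706 0.06      ] [0.58054021 0.23709993 0.06      ] [317.74914843 244.9598516 ]
```

>>> jog_arm:
  plan:
    - [[-0.1,0,-2.5],0]
    - [[0,0,-2],0]
    - [[0,0,-1],0]
    - [[0,0,0],0]
    - [[0,0,0],0]

```text
clock: 3.85
tcp_pos: [0.5795, 0.2234, 0.1002]
orientation: [2.221, 2.221, 0.003]
contact_force: [-0.0, 1.1, -0.3]
grip_width: 0.0855
```

>>> jog_arm:
  plan:
    - [[0,0,0],0]
    - [[0,0,0],0]
    - [[0,0,0],0]
    - [[0,0,0],0]
    - [[0,0,0],0]
    - [[0,0,0],0]
    - [[0,0,0],0]
    - [[0,0,0],0]
  hand: 1.5
  grip_force: 30

```text
clock: 4.65
tcp_pos: [0.5788, 0.2232, 0.0992]
orientation: [2.221, 2.221, 0.001]
contact_force: [-1.2, 0.4, 4.4]
grip_width: 0.0243
```

>>> jog_arm:
  plan:
    - [[0,0,2],0]
    - [[0,0,4],0]
    - [[0,0,4],0]
    - [[0,0,2],0]
    - [[0,0,0],0]
    - [[0,0,0],0]

```text
clock: 5.25
tcp_pos: [0.5784, 0.2229, 0.2184]
orientation: [-2.221, -2.221, 0.001]
contact_force: [-0.1, 0.1, -0.9]
grip_width: 0.0239
```

```bash
python3 look.py w5
```

```text
[0.5783576  0.22294364 0.21841449] [-0.11870514  0.12870862 -0.86669811] 0.02393451010375199 5.25
```

View pics/w5.png

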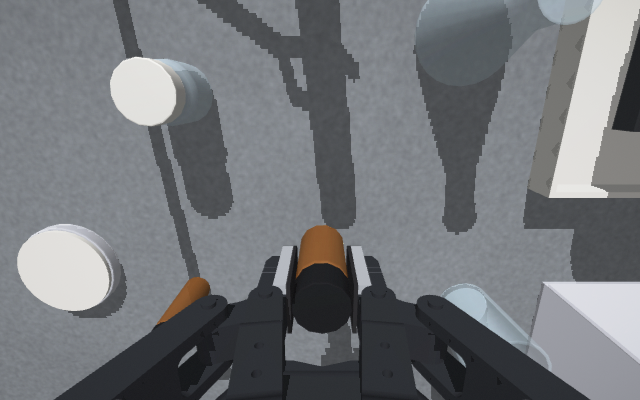

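Run:
```python
from h import *
z=np.load("w5.npz"); c=tuple(z[k] for k in z.files)
for v in (333,332): print("front top edge y",plane(c,(323,v),.1785)[:2])
for u in (295,351): print(plane(c,(u,300),.1785)[:2])
print("back bottom edge",plane(c,(321,226),.119)[:2])
```

```text
front top edge y [0.57961449 0.20869615]
front top edge y [0.57961422 0.20920081]
[0.56839756 0.22475374]
[0.59081245 0.22474577]
back bottom edge [0.57867395 0.23186542]
```

>>> jog_arm:
  plan:
    - [[-0.2,-2.4,0],0]
    - [[-0.2,-4,0],0]
    - [[-0.2,-4,0],0]
    - [[-0.2,-4,0],0]
    - [[-0.2,-4,0],0]
    - [[-0.2,-4,0],0]
    - [[-0.2,-4,0],0]
    - [[-0.2,-4,0],0]
    - [[-0.2,-3,-1],0]
    - [[-0.2,-0.5,-2],0]
    - [[0,0,0],0]
    - [[0,0,0],0]

```text
clock: 6.5
tcp_pos: [0.558, -0.115, 0.1876]
orientation: [-2.219, -2.22, 0.002]
contact_force: [0.5, 0.5, -1.0]
grip_width: 0.0244
```

```bash
python3 look.py w6
python3 - <<'E'
import cv2
f=cv2.imread("pics/w6.png"); cv2.imwrite("pics/w6c.png",cv2.resize(f[180:380,190:450],None,fx=3,fy=3,interpolation=2))
E
```

```text
[ 0.55795065 -0.11503077  0.1876337 ] [ 0.48106437  0.50860114 -0.96998431] 0.024357901878768323 6.5
```

View pics/w6c.png

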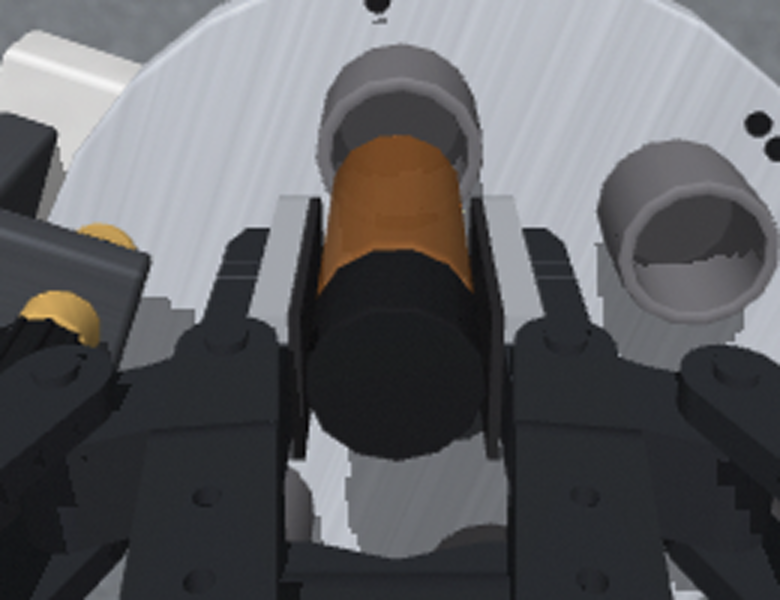

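Run:
```python
from h import *
z=np.load("w6.npz"); c=tuple(z[k] for k in z.files)
P=lambda u,v,zz: plane(c,(190+u/3,180+v/3),zz)[:2]
print("cup back outer",P(400,78,.07)-[0,.018],"inner back",P(400,91,.07)-[0,.0145])
print("cup L/R",P(320,135,.07),P(481,135,.07))
print("vial back bottom",P(397,135,.0884)-[0,.0125], "L/R", P(330,180,.0884),P(466,180,.0884))
print("vial top front",P(397,460,.1484)+[0,.0125],"LR",P(307,375,.1484),P(487,375,.1484))
```

```text
cup back outer [ 0.5593461 -0.1182434] inner back [ 0.55935044 -0.11759203]
cup L/R [ 0.54253707 -0.1129443 ] [ 0.57639351 -0.11290149]
vial back bottom [ 0.5587523  -0.11781991] L/R [ 0.54584764 -0.11468865] [ 0.57204578 -0.11465053]
vial top front [ 0.55883746 -0.1163128 ] LR [ 0.54682361 -0.11507251] [ 0.5708266  -0.11501592]
```

Vial foot (0.5588,−0.1175) vs cup (0.5594,−0.1178) in the same image: under 1 mm off. Lowering.

>>> jog_arm:
  plan:
    - [[0.05,-0.05,-0.8],0]
    - [[0,0,-1],0]
    - [[0,0,-1],0]
    - [[0,0,-0.7],0]
    - [[0,0,-0.3],0]
    - [[0,0,0],0]
    - [[0,0,0],0]

```text
clock: 7.25
tcp_pos: [0.5593, -0.1164, 0.151]
orientation: [2.221, 2.221, 0.0]
contact_force: [-0.3, -0.2, -0.6]
grip_width: 0.0243
```

>>> jog_arm:
  plan:
    - [[0,0,-0.2],0]
    - [[0,0,0],0]
    - [[0,0,-0.15],0]
    - [[0,0,0],0]
    - [[0,0,0],0]

```text
clock: 7.75
tcp_pos: [0.5593, -0.1164, 0.1475]
orientation: [2.221, 2.221, 0.0]
contact_force: [0.4, -0.7, -0.2]
grip_width: 0.024
```

>>> jog_arm:
  plan:
    - [[0,0,-0.1],0]
    - [[0,0,0],0]
    - [[0,0,0],0]

```text
clock: 8.05
tcp_pos: [0.5594, -0.1164, 0.1472]
orientation: [2.221, 2.221, 0.001]
contact_force: [-1.0, 0.8, 5.4]
grip_width: 0.024
```

Contact at TCP z 0.1472 = 0.0992 + 0.048, so it sits on the pocket floor. Release.

>>> jog_arm:
  plan:
    - [[0,0,0],0]
    - [[0,0,0],0]
    - [[0,0,0],0]
    - [[0,0,0],0]
    - [[0,0,0],0]
  hand: 4.5

```text
clock: 8.55
tcp_pos: [0.5592, -0.1164, 0.1463]
orientation: [-2.221, -2.221, 0.0]
contact_force: [-0.2, 0.2, 0.4]
grip_width: 0.0449
```

>>> jog_arm:
  plan:
    - [[0,0,1],0]
    - [[0,0,3],0]
    - [[0,0,4],0]
    - [[0,0,3],0]
    - [[-0.5,4,0],0]
    - [[-1,4,0],0]
    - [[-2,3,0],0]
    - [[0,0,0],0]
    - [[0,0,0],0]

```text
clock: 9.45
tcp_pos: [0.5241, -0.0058, 0.2572]
orientation: [2.219, 2.223, 0.001]
contact_force: [0.3, -0.7, -0.7]
grip_width: 0.0451
```

```bash
python3 look.py w7
python3 - <<'E'
from h import *
z=np.load("w7.npz"); c=tuple(z[k] for k in z.files)
f=cv2.imread("pics/w7.png").astype(int)
for x,s in blobs(f.max(2)<48,60):
    if s[4]<2500: print(x,s,plane(c,x,.108),plane(c,x,.085))
cs,cd=cal("scene"),cal("side")
for n,cc in (("scene",cs),("side",cd)):
    g=grab_frame(n)[:,:,::-1].astype(int); cv2.imwrite(f"pics/{n}7.png",g); b,gg,r=g[...,0],g[...,1],g[...,2]
    print(n,[(x,s) for x,s in blobs((r>90)&(r-b>60)&(gg<r*.75),8) if x[1]>150],proj(cc,(.5594,-.1175,.08)))
E
```

```text
[ 0.52408861 -0.00581121  0.25722372] [ 0.32540209 -0.65845555 -0.71300737] 0.045085190461909556 9.45
[216.1  34.1] [ 196   14   41   42 1301] [0.45986115 0.10975906 0.108     ] [0.45305367 0.11353812 0.085     ]
[235.1 298.9] [227 294  18   9  64] [ 0.45590307 -0.08063152  0.108     ] [ 0.44867972 -0.09685657  0.085     ]
[467.8 310.1] [460 303  18  12  72] [ 0.64323816 -0.0911159   0.108     ] [ 0.65569788 -0.10844253  0.085     ]
[175.5 310.2] [166 305  19  10  76] [ 0.40684837 -0.09133585  0.108     ] [ 0.39447089 -0.10868559  0.085     ]
[238.5 348.1] [234 345  11   8  63] [ 0.45478288 -0.12922308  0.108     ] [ 0.44744182 -0.15055358  0.085     ]
[404.5 348.2] [399 345  12   9  64] [ 0.5951018  -0.12926889  0.108     ] [ 0.60250388 -0.1506042   0.085     ]
[402.1 375.9] [396 369  14  15 102] [ 0.59542324 -0.15923361  0.108     ] [ 0.60285909 -0.18371728  0.085     ]
[241.3 375.7] [236 371  12  10  89] [ 0.45487495 -0.15905704  0.108     ] [ 0.44754357 -0.18352217  0.085     ]
scene [(array([ 33.1, 155.3]), array([  0, 134,  69,  48, 986], dtype=int32)), (array([293.1, 192.6]), array([290, 188,   7,   9,  48], dtype=int32)), (array([389.5, 204.4]), array([386, 194,   8,  22, 115], dtype=int32))] [291.60772814 190.09779639]
side [(array([318.5, 185.1]), array([315, 182,   8,   7,  51], dtype=int32)), (array([339.2, 271.1]), array([335, 263,  10,  17, 142], dtype=int32))] [318.48523259 183.58762628][ WARN:0@1.105] global loadsave.cpp:1063 imwrite_ Unsupported depth image for selected encoder is fallbacked to CV_8U.
```

Short vial is in place (both views within ~2 px of prediction). Over to the tall vial.

>>> jog_arm:
  plan:
    - [[-2.4,4,0],0]
    - [[-2.4,4,0],0]
    - [[-2.4,4,-2],0]
    - [[-0.1,0.1,-3.5],0]
    - [[0,0,-1],0]
    - [[0,0,0],0]
    - [[0,0,0],0]
  hand: 8.5

```text
clock: 10.3
tcp_pos: [0.4528, 0.1128, 0.1924]
orientation: [2.224, 2.218, 0.001]
contact_force: [0.5, -0.3, -0.0]
grip_width: 0.0847
```

```bash
python3 look.py w8
python3 - <<'E'
from h import *
z=np.load("w8.npz"); c=tuple(z[k] for k in z.files)
f=cv2.imread("pics/w8.png").astype(int)
for x,s in blobs(f.max(2)<48,400):
    print(x,s,plane(c,x,.085))
    l,t,w,h=s[:4]; print("L",plane(c,(l,x[1]),.085)[:2],"R",plane(c,(l+w,x[1]),.085)[:2],"front",plane(c,(x[0],t+h),.085)[:2])
print(proj(c,(.451,.115,.085)))
E
```

```text
[0.4528155  0.11278548 0.19237887] [ 0.47250475 -0.25684257 -0.03552112] 0.08473635253586614 10.3
[317.4 227.4] [ 298  205   40   45 1445] [0.4510743  0.11746119 0.085     ]
L [0.43947649 0.11750773] R [0.46339019 0.11741178] front [0.45095678 0.10249284]
[321.8 359.3] [   15   259   615   141 36366] [0.45334714 0.01856681 0.085     ]
L [0.24084096 0.0194694 ] R [0.66703933 0.01765918] front [ 0.4532126  -0.01862868]
[317.30841236 231.19089195]
```

>>> jog_arm:
  plan:
    - [[-0.15,0.25,-2],0]
    - [[0,0,-3],0]
    - [[0,0,-2],0]
    - [[0,0,-0.8],0]
    - [[0,0,0],0]
    - [[0,0,0],0]

```text
clock: 10.95
tcp_pos: [0.451, 0.1165, 0.1147]
orientation: [2.222, 2.22, 0.002]
contact_force: [0.2, -0.8, 0.2]
grip_width: 0.085
```

>>> jog_arm:
  plan:
    - [[0,0,0],0]
    - [[0,0,0],0]
    - [[0,0,0],0]
    - [[0,0,0],0]
    - [[0,0,0],0]
    - [[0,0,0],0]
    - [[0,0,0],0]
    - [[0,0,0],0]
  hand: 1.5
  grip_force: 30

```text
clock: 11.75
tcp_pos: [0.4502, 0.1166, 0.1141]
orientation: [2.221, 2.221, 0.001]
contact_force: [-1.2, 0.8, 6.4]
grip_width: 0.0243
```

>>> jog_arm:
  plan:
    - [[0,0,2],0]
    - [[0,0,4],0]
    - [[0,0,4],0]
    - [[0,0,4],0]
    - [[0,0,1],0]
    - [[0,0,0],0]
    - [[0,0,0],0]

```text
clock: 12.45
tcp_pos: [0.4493, 0.1162, 0.2625]
orientation: [-2.221, -2.221, 0.003]
contact_force: [0.1, -0.1, -0.5]
grip_width: 0.0238
```

>>> jog_arm:
  plan:
    - [[1.2,-1.8,0],0]
    - [[2,-2.9,0],0]
    - [[2,-2.9,0],0]
    - [[2,-2.9,0],0]
    - [[2,-2.9,0],0]
    - [[2,-2.9,0],0]
    - [[2,-2.9,0],0]
    - [[2,-2.9,0],0]
    - [[1.6,-2.4,0],0]
    - [[0.8,-1.1,0],0]
    - [[0,0,0],0]
    - [[0,0,0],0]

```text
clock: 13.65
tcp_pos: [0.6252, -0.138, 0.2623]
orientation: [-2.218, -2.221, 0.001]
contact_force: [-0.9, 0.3, -0.3]
grip_width: 0.0242
```

>>> jog_arm:
  plan:
    - [[0,0,-2],0]
    - [[0,0,-2.5],0]
    - [[0,0,-1],0]
    - [[0,0,0],0]
    - [[0,0,0],0]

```text
clock: 14.15
tcp_pos: [0.6262, -0.1387, 0.2094]
orientation: [2.22, 2.222, 0.001]
contact_force: [0.7, -0.1, -0.2]
grip_width: 0.0244
```

```bash
python3 look.py w9
python3 - <<'E'
import cv2
f=cv2.imread("pics/w9.png"); cv2.imwrite("pics/w9c.png",cv2.resize(f[180:380,190:450],None,fx=3,fy=3,interpolation=2))
E
```

```text
[ 0.62622557 -0.13867692  0.20942497] [ 0.73890303 -0.14151351 -0.17111888] 0.024353983220686833 14.15
```

View pics/w9c.png

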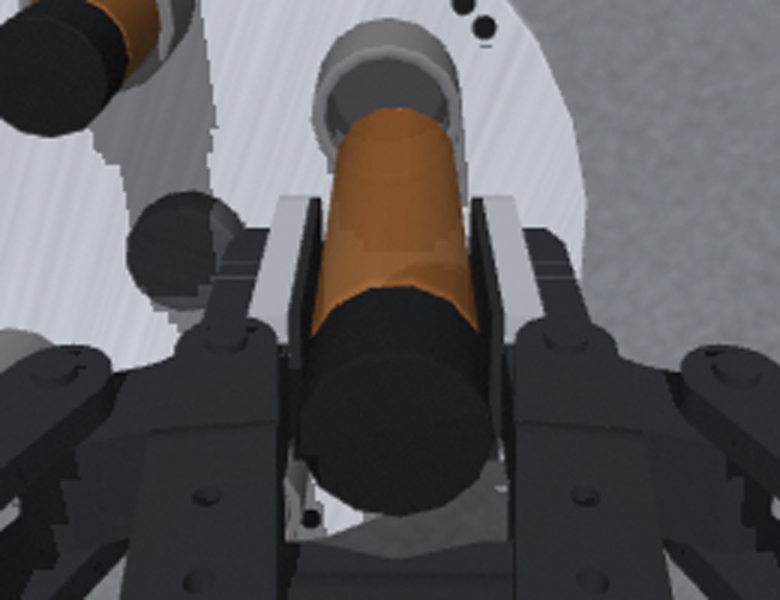

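Run:
```python
from h import *
z=np.load("w9.npz"); c=tuple(z[k] for k in z.files)
P=lambda u,v,zz: plane(c,(190+u/3,180+v/3),zz)[:2]
print("cup back outer",P(388,47,.07)-[0,.018],"inner",P(388,58,.07)-[0,.0145],"L/R",P(313,105,.07),P(463,105,.07))
print("vial back bottom",P(397,108,.0953)-[0,.0125], "L/R", P(335,150,.0953),P(460,150,.0953))
print("vial top front",P(397,515,.1803)+[0,.0125],"LR",P(300,425,.1803),P(494,425,.1803))
```

```text
cup back outer [ 0.62542123 -0.14206295] inner [ 0.62541593 -0.14119676] L/R [ 0.60796659 -0.13817449] [ 0.6428197  -0.13817268]
vial back bottom [ 0.62741338 -0.14176353] L/R [ 0.61456037 -0.13857698] [ 0.64049043 -0.13857597]
vial top front [ 0.62722219 -0.13989314] LR [ 0.61524932 -0.13860888] [ 0.63917179 -0.13861   ]
```

>>> jog_arm:
  plan:
    - [[-0.15,-0.1,-0.8],0]
    - [[0,0,-1],0]
    - [[0,0,-1],0]
    - [[0,0,-1],0]
    - [[0,0,-0.4],0]
    - [[0,0,-0.1],0]
    - [[0,0,0],0]
    - [[0,0,0],0]

```text
clock: 15.0
tcp_pos: [0.6248, -0.1404, 0.166]
orientation: [2.221, 2.221, 0.001]
contact_force: [0.6, 0.2, -0.3]
grip_width: 0.0243
```

>>> jog_arm:
  plan:
    - [[0,0,-0.2],0]
    - [[0,0,0],0]
    - [[0,0,-0.1],0]
    - [[0,0,0],0]
    - [[0,0,0],0]

```text
clock: 15.5
tcp_pos: [0.6245, -0.1406, 0.1627]
orientation: [2.221, 2.221, -0.0]
contact_force: [0.5, 0.5, -1.0]
grip_width: 0.0244
```

>>> jog_arm:
  plan:
    - [[0,0,-0.1],0]
    - [[0,0,0],0]
    - [[0,0,0],0]

```text
clock: 15.8
tcp_pos: [0.6247, -0.1405, 0.1621]
orientation: [2.221, 2.221, 0.0]
contact_force: [-2.0, 0.0, 4.3]
grip_width: 0.0245
```

Contact at the expected height (0.1621 = 0.1141 + 0.048). Release, rise, then go above the knob.

>>> jog_arm:
  plan:
    - [[0,0,0],0]
    - [[0,0,0],0]
    - [[0,0,0],0]
    - [[0,0,0],0]
    - [[0,0,0],0]
  hand: 4.5

```text
clock: 16.3
tcp_pos: [0.6245, -0.1405, 0.1616]
orientation: [-2.221, -2.221, 0.0]
contact_force: [-0.1, -0.2, 0.3]
grip_width: 0.0451
```

>>> jog_arm:
  plan:
    - [[0,0,1],0]
    - [[0,0,3],0]
    - [[0,0,4],0]
    - [[0,0,3],0]
    - [[-3,-0.5,1],0]
    - [[-4,-0.5,0],0]
    - [[-4,-0.5,0],0]
    - [[-2.8,0,-1],0]
    - [[0,0,-2.5],0]
    - [[0,0,-1],0]
    - [[0,0,0],0]
    - [[0,0,0],0]

```text
clock: 17.5
tcp_pos: [0.4875, -0.1554, 0.2373]
orientation: [2.221, 2.222, 0.001]
contact_force: [-0.6, -0.1, 0.6]
grip_width: 0.0452
```

```bash
python3 look.py w10
python3 - <<'E'
from h import *
for n in ("scene","side"):
    cc=cal(n); g=grab_frame(n)[:,:,::-1].copy(); cv2.imwrite(f"pics/{n}10.png",g); g=g.astype(int); b,gg,r=g[...,0],g[...,1],g[...,2]
    print(n,[(x,s) for x,s in blobs((r>90)&(r-b>60)&(gg<r*.75),8) if x[1]>150],proj(cc,(.5594,-.1175,.08)),proj(cc,(.6254,-.1416,.09)))
f=cv2.imread("pics/w10.png"); cv2.imwrite("pics/w10c.png",cv2.resize(f[160:390,170:470],None,fx=2.6,fy=2.6,interpolation=2))
E
```

```text
[ 0.48748159 -0.15541862  0.23731979] [-0.55417854 -0.1459132   0.63209961] 0.045186995157357725 17.5
scene [(array([ 33.1, 155.3]), array([  0, 134,  69,  47, 982], dtype=int32)), (array([293.1, 192.6]), array([290, 188,   7,   9,  47], dtype=int32)), (array([272.4, 199.3]), array([268, 191,   9,  17, 110], dtype=int32))] [291.60772814 190.09779639] [270.70230338 197.7536974 ]
side [(array([298.2, 171.8]), array([295, 165,   8,  15,  99], dtype=int32)), (array([318.5, 185.1]), array([315, 182,   8,   7,  51], dtype=int32))] [318.48523259 183.58762628] [298.00343094 171.32028084]
```

View pics/w10c.png

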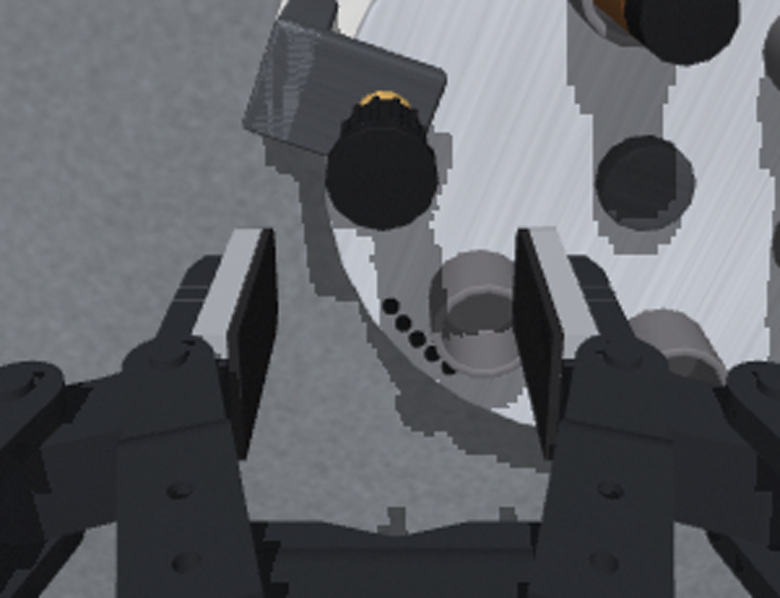

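Knob top rim at crop (382,174), spanning 326–438; jaws symmetric about x≈394. Both vials stand as predicted.

Run:
```python
from h import *
z=np.load("w10.npz"); c=tuple(z[k] for k in z.files)
P=lambda u,v,zz: plane(c,(170+u/2.6,160+v/2.6),zz)[:2]
print(P(382,174,.121),P(326,174,.121),P(438,174,.121),P(382,230,.121)+[0,.014])
```

```text
[ 0.4853278  -0.15417368] [ 0.47180707 -0.15416618] [ 0.49884938 -0.15418118] [ 0.48525532 -0.15512754]
```

>>> jog_arm:
  plan:
    - [[-0.28,0.05,-2],0]
    - [[0,0,-3],0]
    - [[0,0,-2],0]
    - [[0,0,-1.3],0]
    - [[0,0,0],0]
    - [[0,0,0],0]

```text
clock: 18.25
tcp_pos: [0.4843, -0.1551, 0.1543]
orientation: [2.221, 2.221, 0.001]
contact_force: [0.1, 0.9, 0.0]
grip_width: 0.0453
```

>>> jog_arm:
  plan:
    - [[0,0,0],0]
    - [[0,0,0],0]
    - [[0,0,0],0]
    - [[0,0,0],0]
    - [[0,0,0],0]
    - [[0,0,0],0]
  hand: 1
  grip_force: 90

```text
clock: 18.85
tcp_pos: [0.4843, -0.1552, 0.1551]
orientation: [2.221, 2.22, 0.002]
contact_force: [-1.8, -0.3, 5.2]
grip_width: 0.0243
```

Width 24 mm: gripping the ribbed body under the rim. Pull up.

>>> jog_arm:
  plan:
    - [[0,0,0.4],0]
    - [[0,0,0.4],0]
    - [[0,0,0.4],0]
    - [[0,0,0.4],0]
    - [[0,0,0.3],0]
    - [[0,0,0.1],0]
    - [[0,0,0],0]
    - [[0,0,0],0]
    - [[0,0,0],0]

```text
clock: 19.75
tcp_pos: [0.4842, -0.1551, 0.1737]
orientation: [2.221, 2.221, 0.001]
contact_force: [5.1, -1.4, -10.6]
grip_width: 0.0241
```

>>> jog_arm:
  plan:
    - [[0,0,0.15],0]
    - [[0,0,0.1],0]
    - [[0,0,0.1],0]
    - [[0,0,0],0]
    - [[0,0,0],0]
    - [[0,0,0],0]

```text
clock: 20.35
tcp_pos: [0.4841, -0.1551, 0.1771]
orientation: [2.221, 2.221, 0.001]
contact_force: [6.5, -1.5, -11.4]
grip_width: 0.0243
```

>>> jog_arm:
  plan:
    - [[0,0,0.1],0]
    - [[0,0,0],0]
    - [[0,0,0],0]

```text
clock: 20.65
tcp_pos: [0.4841, -0.1551, 0.1774]
orientation: [2.221, 2.221, 0.001]
contact_force: [8.3, -2.3, -20.2]
grip_width: 0.0244
```

Force jumped to 20 N with little motion, so it is on the stop. Check with pictures before handing in.

Run:
```python
from h import *
a=grab_frame("side")[110:230,260:400,::-1]; b=grab_frame("scene")[135:255,215:355,::-1]
cv2.imwrite("pics/fin.png",np.hstack([cv2.resize(x,None,fx=2.8,fy=2.8,interpolation=2) for x in (a,b)]))
o=get_obs(); print(o["tcp_pos"],o["contact_force"],o["grip_width"],o["clock"])
```

```text
[ 0.48410057 -0.15510228  0.17743368] [  9.09937365  -3.07228741 -20.6486975 ] 0.02410445456601704 20.75
```

View pics/fin.png

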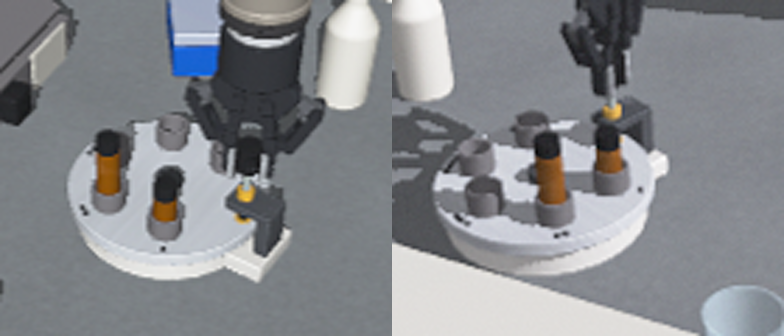

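Both vials stand upright in their pockets (short by one dot, tall by two). The knob is held with a clear gap of pin visible above the brass sleeve. Handing in.

```bash
python3 -c "
from bench import *
print(hand_in())"
```

```text
the job is handed in; nothing more can be done
None
```

The job is handed in at about 21 s of the 58 s allowed; `hand_in()` reports no verdict. The short vial is in pocket 1, the tall vial is in pocket 2, and the index plunger is held pulled up against its stop.

- **Vials:** each was lowered until it touched the pocket floor at the expected height (4–5 N) before I let go. In the last scene and side views both stand upright in their pockets, within about 3 pixels of where they should be.
- **Plunger:** the fingers hold the ribbed part of the knob (24 mm opening) with a 90 N grip. The arm rose about 22 mm, then the pull jumped from 11 to 20 N with almost no motion, which is the stop. The last picture shows a clear gap under the knob.
- **Disagreements:**
  - While holding the plunger there is a sideways force of about 9 N, so the grip is slightly off centre.
  - My two estimates of pocket 2's position differed by about 1 mm, so I aimed between them; the vial went in cleanly.
- **Bystanders:** I kept the arm clear of the jar, beaker, flask and wash bottle and saw no sign of contact. I did not measure their positions again at the end.

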